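Close the clay coin jar

TASK

Close the clay coin jar for the night: take its wooden lid from the sloping peg stand, set it upright on the jar's mouth, and turn it by its grip until you feel the lugs drop into the hidden notches and the lid lies flat on the ring; then let go of it. Leave the other wares on the counter where they are.

Things in the scene. Friction and masses are not known exactly. Their poses are not given: they have to be found in the camera images.
- lid: loose turned-wood jar lid, 0.2 to 0.35 kg. Origin: centre of the underside of its round flange (104 mm across, z 0 to 8 mm); z: the lid's axis, towards the grip; x: along the grip's length. At the start it leans on the stand: axis 50 degrees off vertical, pointing up and away from the robot (along the stand's +x), the grip's flat sides upright
- lid_grip (a point): middle of the lid's grip, 42 mm above the lid's origin, axes as the lid's. The grip is a flat wooden paddle standing across the flange: 48 mm long (x), 14 mm thick (y), from z 8 to 63 mm above the lid's origin
- lid_foot (a point): centre of the foot of the lid's pilot, 30 mm below the lid's origin, axes as the lid's. The pilot is round, 62 mm across, its foot tapered over the last 6 mm to 54 mm. Beside it, under the flange, are two lugs in line with the grip (towards the lid's +x and -x), each 22 mm wide, reaching 43 mm out from the axis and 9 mm below the flange
- jar: fixed clay coin jar, 138 mm across at the belly, 121 mm at the mouth, 105 mm tall; origin under its centre. A wooden ring fills its mouth, stuck fast at an angle that no pose here tells (nor the jar's yaw). The lid drops by its own weight if turned with fingers closed loosely round the grip (4 mm play); held tight it needs a light push. If one side hangs, rock it a little and press the grip's high end lightly
- jar_mouth (a point): centre of the ring's top face, 105 mm above the counter, z up. Ring: hole 64 mm across for the pilot, and off it two opposite notches, 28 mm wide, out to 46 mm from the axis, 14 mm deep. Lugs off the notches: the lid's origin rides 9 mm above this point. Lugs in: 0 mm above. They enter within 4 degrees of true, either way round
- stand: fixed plywood stand, base 150 x 120 mm, origin under its centre, x away from the robot (yaw within 0.3 rad). Two pegs 12 mm thick, 46 mm long stand square to the sloping board near its low edge; the lid's pilot foot lies on the board, its rim rests on the pegs, held by nothing else
- stand_slope (a point): middle of the sloping board's upper face, 85 mm above the counter. The board is 130 mm (along the slope) x 110 mm and falls towards the stand's +x at 50 degrees from level; its high edge, 135 mm up, is on the robot's side
- bell: brass hand bell, 74 mm across, 127 mm tall, origin under its centre; bystander
- skull: painted clay skull, 72 mm across, 86 mm tall, origin under its centre; bystander
- donkey: clay donkey with side baskets, 130 mm long, 90 mm wide, 140 mm tall, origin under its centre; bystander
- candle_holder: flat star-shaped tin candle holder, 130 mm across, 52 mm tall with its candle stub, origin under its centre; bystander
- dish: empty clay dish, 100 mm across, 32 mm tall, origin under its centre; bystander
- bird: clay bird whistle, 90 mm long, 72 mm tall, origin under its centre; bystander
Mind the look-alikes: they are no part of the job. Leave any green or red look-alike of the jar alone. Leave any purple look-alike of the lid alone.

How it is judged (in metres and radians):
At the end, for the whole second after the job is handed in: The lid is on the jar with its lugs in the notches: underside of the flange within 3 mm of the ring's top face, within 5 mm of its centre, tilted less than 0.05 rad, at rest (z of lid in the frame of jar_mouth between -0.003 and 0.003 m and horizontal distance between lid and jar_mouth below 0.005 m and angle between lid's own z axis and vertical below 0.05 rad and linear speed of lid below 0.02 m/s and angular speed of lid below 0.2 rad/s); the robot touches nothing.
It fails at once if one of the other wares is pushed more than 30 mm (distance of any of bell, skull, donkey, candle_holder, dish, bird from where it was at the start of the episode above 0.03 m).
It fails at once if one of the other wares is knocked over (angle between any of bell, skull, donkey, candle_holder, dish, bird's own z axis and vertical above 0.5 rad).
It also fails if it takes over 72 s, if anything falls off the work surface, if the arm or the gripper's body presses on something with over 40 N, if the wrist force passes 120 N, or if a joint passes its speed limit or range.

ROBOT

A 6-joint arm with a two-finger parallel gripper is mounted at the origin on the work surface. World frame = base frame: x ahead of the robot, y to its left, z up, the work surface at z = 0. Lengths are in mm, angles in rad, forces in N, time in s.
With the tool pointing down it reaches from about 350 to 950 mm from the base axis. Payload 17.4 kg.
Tool frame: the origin (TCP) lies midway between the tips of the shut fingers; the grasp point (between the pads) lies 19 mm behind it; z points along the fingers, y is the line along which they close (so a half turn about z gives the same grasp; the last joint's range is limited). The gripper opens to 93 mm and grips with 3 to 60 N. Pads are 15 mm wide; open, the fingers measure 128 mm over their backs; the gripper's body (75 mm by 188 mm) begins 65 mm behind the grasp point.
Start: joints at [-1.287, 0.116, 1.442, -0, 1.584, -0.038], TCP at [213.476, -640.36, 218.646] pointing down, gripper open.
Joint ranges: [-2.83, 2.83], [-0.83, 2.19], [0.07, 2.5], [-1.14, 4.28], [0.01, 3], [-2.97, 2.97]. Speed limits (rad/s): [1.89, 1.89, 2.22, 3.14, 3.14, 3.14].

INTERFACE

Orientations are given as a unit quaternion [x, y, z, w].
In Python, from cell import * gives the robot as it stands. The module is installed in compiled form; this text tells all that it offers.
- The arm moves only by the tool apply_moves, never from a script. Its argument "steps" is text: rows parted by semicolons, each of 6 numbers parted by spaces: the shift along the tool's x, y, z in m, then the turn, a rotation vector about the tool's x, y, z in rad. In form: tx ty tz ax ay az; .... A call has 1 to 12 rows; each row shifts and turns the commanded pose from where the row before left it, along the tool's axes as they then stand; what a row does not reach is not made up. A row lasts 1/12 s, in which the tool goes at most 41.7 mm and 7.16 degrees, less where a joint would pass 70% of its speed; a pose out of reach is approached as far as the arm can. A call is refused whole if a number of a shift passes 0.0417 or a number of a turn 0.125, either way. A call with a gripper value outside its range is refused whole. "jaw" is the opening, from 0 (shut) to 1 (fully open), set as the call begins (left out, the last holds). The fingers move at their own pace and stop on an object; the grip force is fixed at half the most. Time passes only in rows, so rows that do not move let the fingers close. It gives the time, the measured TCP pose, the force, the opening and the grip force at its end, in the units of the state.
- read_state(): the state, without advancing time (a new reading comes with each control period).
- snapshot(name): name is "side" or "top" or "wrist"; returns a dict with "image" (480x640x3 uint8, blue, green, red), "fx", "fy", "cx", "cy" (pixels), "dist" ([k1, k2, p1, p2, k3] as OpenCV has them; the pictures are not rectified), "world_to_cam" (4x4, takes a point from world to camera coordinates). Camera axes: x right, y up, looking along -z (the intrinsics and any distortion apply to the point x, -y, -z); pixel columns grow to the right and rows downward; lengths in mm; the calibration is good to about 2 mm. A picture is of the moment at which its call begins. There is no depth.
- finish_job(): hands the job in; it is judged then, once.
The state is a dict: "time": time; "q": joint angles; "joint_velocities": joint speeds; "joint_efforts": joint torques, N m; "position": TCP position; "eef_rot": TCP orientation; "wrist_force": force on the tool from outside, world axes, zero at the start; "ft_torque": the same for the moment, N m; "finger_gap": opening from 0.0 (shut) to 1.0 (fully open); "grip_force": force on a finger pad.
Only numpy, scipy, OpenCV 4.12 (cv2) and the standard library are available. Lean on these libraries where they do the work, as an engineer would, in place of code of your own. Each camera call takes 0.05 s, during which the arm holds its last target. There are 200 camera calls.

## Working session

There is one attempt and no reset: what is moved stays moved. The work goes in short steps, Python scripts to look and compute and a tool call to move; the robot and the scene stay as the last step left them, time stands still between calls to the robot, and variables do not carry over. Pictures are saved under pics/ and viewed, at most 10 in all, crops included, and the job is handed in when it is done.

Besides the shell and the picture viewer there is one more tool, called after "Call:" in YAML: its name, and indented under it one key for each argument. apply_moves: Moves the arm, as the interface text tells. Its arguments: {"type":"object","properties":{"steps":{"type":"string"},"jaw":{"type":"number"}},"required":["steps"]}

```bash
mkdir -p pics; cat > h.py <<'E'
from cell import *
import numpy as np, cv2
from scipy.spatial.transform import Rotation as R
def snap(n,f=None):
    s=snapshot(n)
    if f: cv2.imwrite('pics/'+f,s['image'])
    return s
def K(s): return np.array([[s['fx'],0,s['cx']],[0,s['fy'],s['cy']],[0,0,1.]])
def ray(s,u,v):
    p=cv2.undistortPoints(np.array([[[u,v]]],float),K(s),np.array(s['dist'],float))[0,0]
    M=np.array(s['world_to_cam']);Rm=M[:3,:3];t=M[:3,3]
    d=Rm.T@np.array([p[0],-p[1],-1.]);o=-Rm.T@t
    return o,d/np.linalg.norm(d)
def plane(s,u,v,z):
    o,d=ray(s,u,v);return o+d*(z-o[2])/d[2]
def tri(*rs):
    A=sum(np.eye(3)-np.outer(d,d) for o,d in rs);b=sum((np.eye(3)-np.outer(d,d))@o for o,d in rs)
    return np.linalg.solve(A,b)
def proj(s,P):
    M=np.array(s['world_to_cam']);c=(M[:3,:3]@np.atleast_2d(P).T).T+M[:3,3]
    c=c*[1,-1,-1]
    return cv2.projectPoints(c.reshape(-1,1,3),np.zeros(3),np.zeros(3),K(s),np.array(s['dist'],float))[0].reshape(-1,2)
E
python3 - <<'E'
from h import *
import pickle
d={n:snap(n,n+'0.png') for n in('side','top','wrist')}
pickle.dump(d,open('s0.pkl','wb'))
for n in d: print(n,np.round(ray(d[n],320,240),2).tolist(),d[n]['fx'])
st=read_state();print(st)
E
```

```text
side [[60.54, 858.23, 943.06], [0.37, -0.66, -0.65]] 594.607903170786
top [[490.65, 2.37, 1142.57], [0.09, -0.01, -1.0]] 497.0999963401788
wrist [[287.6, -614.26, 384.02], [-0.26, -0.1, -0.96]] 332.9124383055394
{'time': 0.15, 'q': array([-1.28680070e+00,  1.16392127e-01,  1.44207668e+00, -1.46759686e-05,
        1.58402295e+00, -3.77855625e-02]), 'joint_velocities': array([-2.42101916e-04, -1.84707027e-03, -2.81690511e-03,  1.94306952e-03,
       -3.87871831e-05,  3.56176629e-04]), 'joint_efforts': array([-5.99281138e-04, -7.21762204e+01, -6.22951269e+01,  7.78136286e-02,
        2.25480477e-02, -9.44514773e-05]), 'position': array([ 213.42812886, -640.21266575,  218.08558047]), 'eef_rot': array([ 9.87084919e-01,  1.60197252e-01, -6.24844287e-05, -4.45249969e-04]), 'wrist_force': array([-0.7871546 , -0.01926008,  0.98993034]), 'ft_torque': array([-0.04037803, -0.00185802,  0.02643206]), 'grip_force': 0.0, 'finger_gap': 1.0021681388996126}
```

View pics/top0.png

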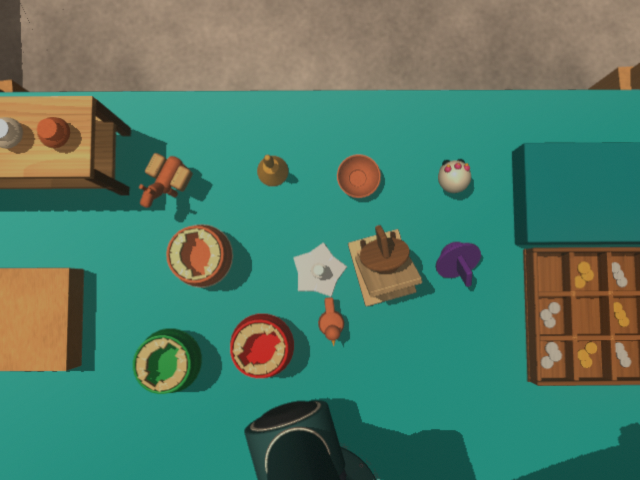

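View pics/side0.png

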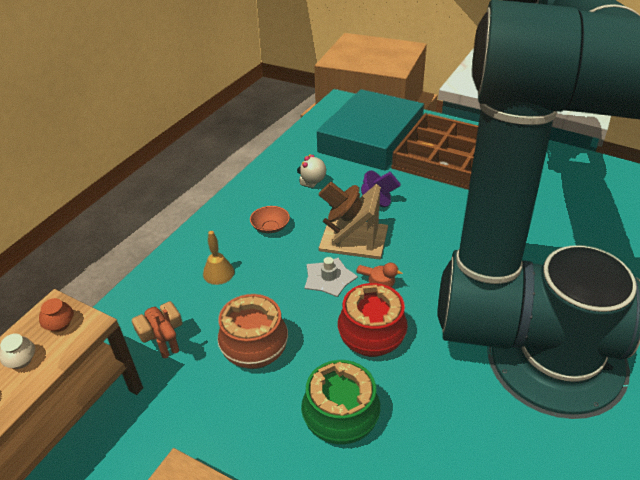

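```bash
python3 - <<'E'
from h import *
import pickle
d=pickle.load(open('s0.pkl','rb'))
t=d['top']['image'];s=d['side']['image']
rs=lambda im,a:cv2.resize(im,a,interpolation=cv2.INTER_CUBIC)
a=np.hstack([rs(t[216:296,158:238],(400,300) if 0 else (300,300)),rs(t[215:315,340:490],(450,300))])
b=np.hstack([rs(s[285:375,207:297],(300,300)),rs(s[150:270,300:420],(300,300)),np.zeros((300,150,3),np.uint8)])
cv2.imwrite('pics/crop1.png',np.vstack([a,b]))
for z in (0,105): print(z,plane(d['top'],198,255,z),plane(d['side'],251,318,z))
E
```

```text
0 [560.00256742 276.78939932   0.        ] [612.12991113 188.25377902   0.        ]
105 [553.62959137 251.57102022 105.        ] [550.71588571 262.8488634  105.        ]
```

View pics/crop1.png

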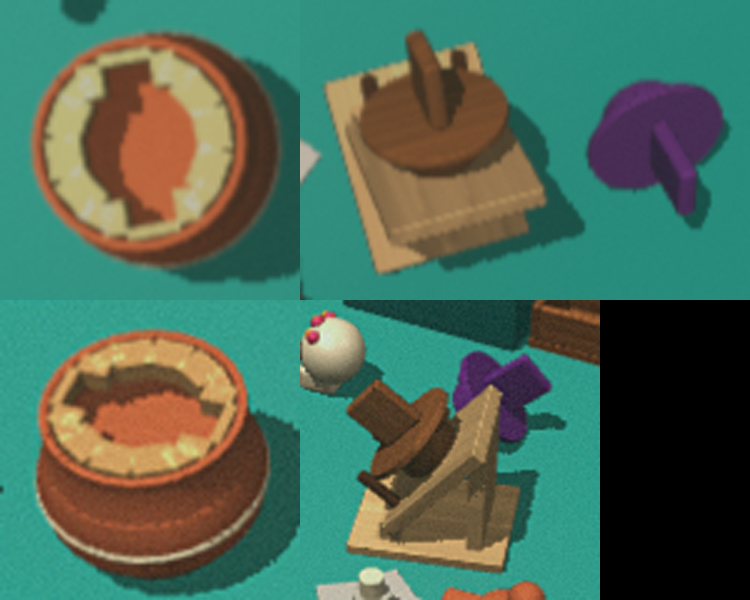

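```bash
python3 - <<'E'
from h import *
import pickle
d=pickle.load(open('s0.pkl','rb'));t,s=d['top'],d['side']
A,B,C=[plane(t,*p,10) for p in((349,242.3),(367.3,305),(398.7,229.3))]
print('base',A,B,C,'yaw',np.arctan2(*(A-B)[1::-1]),np.arctan2(*(C-A)[[0,1]]*[1,-1]))
print('flange',tri(ray(t,384.7,253.3),ray(s,344,203)))
print('griptip',tri(ray(t,378.5,228),ray(s,300+66/2.5,150+100/2.5)))
# jar ring segmentation: cream ring contour centre in both views
for n,im,box in(('top',t,(158,216,238,296)),('side',s,(207,285,297,375))):
    x0,y0,x1,y1=box;c=cv2.cvtColor(im['image'][y0:y1,x0:x1],cv2.COLOR_BGR2HSV)
    m=((c[...,0]>12)&(c[...,0]<32)&(c[...,1]>50)&(c[...,2]>130)).astype(np.uint8)
    m=cv2.morphologyEx(m,cv2.MORPH_OPEN,np.ones((2,2)))
    n_,lab,stt,_=cv2.connectedComponentsWithStats(m);m=(lab==1+np.argmax(stt[1:,4])).astype(np.uint8)
    pts=cv2.convexHull(np.argwhere(m)[:,::-1].astype(np.int32)); e=cv2.fitEllipse(pts)
    u=e[0][0]+x0,e[0][1]+y0;print(n,u,e[1],plane(im,*u,105))
for p in((191.3,235.2),(200,272)): print('notch',plane(t,*p,105))
E
```

```text
base [587.26432008 -70.37498623  10.        ] [ 444.4256484  -110.76332197   10.        ] [ 616.78741633 -184.62574461   10.        ] yaw 0.27556149861459467 0.252874532534364
flange [ 555.36739663 -139.06945934  104.9266802 ]
griptip [ 600.1206421  -125.10973314  137.1156076 ]
top (195.34687423706055, 254.8050651550293) (49.733741760253906, 52.09519958496094) [554.05730843 257.12284909 105.        ]
side (250.28071212768555, 317.6295700073242) (40.87140655517578, 56.39757537841797) [552.45324494 262.69006832 105.        ]
notch [595.25095896 266.16862846 105.        ]
notch [518.10612932 246.93611916 105.        ]
```

```bash
cat >> h.py <<'E'
def rows(p,Rm,n,start=None):
    """rounded tool-frame rows from the present pose to pose (p mm,Rm) in n rows"""
    if start is None:
        st=read_state();start=(st['position'],R.from_quat(st['eef_rot']))
    P,Q=np.array(start[0],float),start[1];out=[]
    P0,Q0=P.copy(),Q;rv=(Q0.inv()*Rm).as_rotvec()
    for i in range(1,n+1):
        pt=P0+(np.array(p)-P0)*i/n;qt=Q0*R.from_rotvec(rv*i/n)
        a=np.round(Q.inv().apply(pt-P)/1000,3);b=np.round((Q.inv()*qt).as_rotvec(),3)
        P=P+Q.apply(a*1000);Q=Q*R.from_rotvec(b)
        out.append(' '.join('%g'%(v+0.) for v in np.r_[a,b]))
        if i%12==0 or i==n: print('; '.join(out));out=[]
    return P,Q
def tool(yaw,tilt):
    """tool down, tool x at yaw, leaned back so that -z = axis tilted by tilt towards yaw"""
    ax=np.array([np.sin(tilt)*np.cos(yaw),np.sin(tilt)*np.sin(yaw),np.cos(tilt)])
    y=np.array([np.sin(yaw),-np.cos(yaw),0]);z=-ax
    return R.from_matrix(np.c_[np.cross(y,z),y,z]),ax
E
python3 - <<'E'
from h import *
T,ax=tool(0.265,np.radians(50));T2,_=tool(.3,np.radians(20))
g=np.array([566,-136,115])
a=rows([450,-400,340],T2,10)
rows(g+180*ax,T,11,a)
E
```

```text
0.03 -0.015 -0.012 0 -0.035 0.002; 0.03 -0.016 -0.013 0.001 -0.035 0.002; 0.029 -0.015 -0.015 0 -0.035 0.003; 0.028 -0.016 -0.015 0 -0.035 0.002; 0.028 -0.015 -0.016 0 -0.035 0.002; 0.027 -0.016 -0.017 0.001 -0.034 0.002; 0.027 -0.016 -0.018 0 -0.035 0.002; 0.026 -0.015 -0.019 0 -0.035 0.002; 0.025 -0.016 -0.02 0.001 -0.035 0.003; 0.025 -0.016 -0.021 0 -0.035 0.002
0.031 -0.019 -0.001 0.002 -0.048 0.003; 0.031 -0.02 -0.002 0.002 -0.047 0.002; 0.031 -0.019 -0.004 0.001 -0.048 0.003; 0.031 -0.02 -0.005 0.002 -0.047 0.002; 0.03 -0.02 -0.007 0.002 -0.048 0.003; 0.03 -0.02 -0.008 0.002 -0.048 0.003; 0.03 -0.02 -0.009 0.002 -0.047 0.002; 0.029 -0.02 -0.011 0.002 -0.048 0.003; 0.028 -0.02 -0.012 0.001 -0.047 0.003; 0.028 -0.02 -0.013 0.002 -0.048 0.002; 0.027 -0.02 -0.015 0.002 -0.048 0.003
```

Call:
apply_moves:
  steps: "0.03 -0.015 -0.012 0 -0.035 0.002; 0.03 -0.016 -0.013 0.001 -0.035 0.002; 0.029 -0.015 -0.015 0 -0.035 0.003; 0.028 -0.016 -0.015 0 -0.035 0.002; 0.028 -0.015 -0.016 0 -0.035 0.002; 0.027 -0.016 -0.017 0.001 -0.034 0.002; 0.027 -0.016 -0.018 0 -0.035 0.002; 0.026 -0.015 -0.019 0 -0.035 0.002; 0.025 -0.016 -0.02 0.001 -0.035 0.003; 0.025 -0.016 -0.021 0 -0.035 0.002"
  jaw: 1

```text
time: 0.98
position: [451.1, -398.6, 340.9]
eef_rot: [0.974, 0.147, -0.172, 0.027]
wrist_force: [-0.3, -1.4, 0.3]
finger_gap: 1.001
grip_force: 0.0
```

Call:
apply_moves:
  steps: "0.031 -0.019 -0.001 0.002 -0.048 0.003; 0.031 -0.02 -0.002 0.002 -0.047 0.002; 0.031 -0.019 -0.004 0.001 -0.048 0.003; 0.031 -0.02 -0.005 0.002 -0.047 0.002; 0.03 -0.02 -0.007 0.002 -0.048 0.003; 0.03 -0.02 -0.008 0.002 -0.048 0.003; 0.03 -0.02 -0.009 0.002 -0.047 0.002; 0.029 -0.02 -0.011 0.002 -0.048 0.003; 0.028 -0.02 -0.012 0.001 -0.047 0.003; 0.028 -0.02 -0.013 0.002 -0.048 0.002; 0.027 -0.02 -0.015 0.002 -0.048 0.003; 0 0 0 0 0 0"

```text
time: 1.98
position: [701.9, -95.2, 222.5]
eef_rot: [0.895, 0.122, -0.425, 0.056]
wrist_force: [0.5, -0.3, -2.4]
finger_gap: 1.003
grip_force: 0.0
```

```bash
python3 - <<'E'
from h import *
import pickle
s=snap('wrist','w1.png');pickle.dump(s,open('w1.pkl','wb'))
st=read_state();print(st['time'],st['q'].round(2),st['position'].round(1))
M=R.from_quat(st['eef_rot']).as_matrix();print(M.round(3))
T,ax=tool(.265,np.radians(50))
for h in(8,63):
  c=np.array([549,-141,100])+ax*h;print(proj(s,c).round(0))
E
```

```text
2.0333 [-0.07  0.72  0.82 -0.39  2.41  1.06] [700.9 -97.4 224.8]
[[ 0.613  0.265 -0.744]
 [ 0.17  -0.964 -0.204]
 [-0.772 -0.002 -0.636]]
[[321. 225.]]
[[322. 239.]]
```

View pics/w1.png

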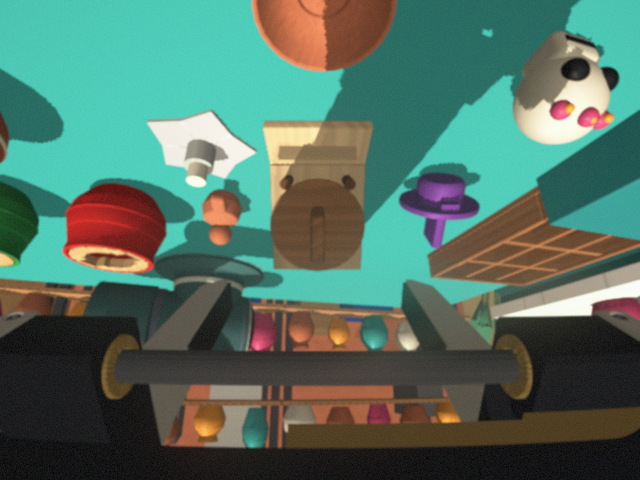

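```bash
python3 - <<'E'
from h import *
T,ax=tool(0.265,np.radians(50))
g=np.array([565,-132,115])
rows(g+20*ax,T,8)
E
```

```text
-0.001 0 0.02 0 0.001 0; 0 -0.001 0.02 0 0.001 0.001; -0.001 0 0.019 0.001 0.001 0; 0 0 0.02 0 0.001 0.001; -0.001 -0.001 0.02 0 0.002 0; -0.001 0 0.02 0 0.001 0.001; 0 0 0.019 0 0.001 0; -0.001 0 0.02 0 0.001 0.001
```

Call:
apply_moves:
  steps: "-0.001 0 0.02 0 0.001 0; 0 -0.001 0.02 0 0.001 0.001; -0.001 0 0.019 0.001 0.001 0; 0 0 0.02 0 0.001 0.001; -0.001 -0.001 0.02 0 0.002 0; -0.001 0 0.02 0 0.001 0.001; 0 0 0.019 0 0.001 0; -0.001 0 0.02 0 0.001 0.001; 0 0 0 0 0 0; 0 0 0 0 0 0"

```text
time: 2.87
position: [578.8, -131.4, 134.0]
eef_rot: [0.901, 0.117, -0.415, 0.056]
wrist_force: [0.2, 0.9, 0.2]
finger_gap: 1.001
grip_force: 0.0
```

```bash
python3 - <<'E'
from h import *
s=snap('wrist','w2.png');s2=snap('side')
w=s['image'][100:420,160:480];c=s2['image'][130:270,270:410]
cv2.imwrite('pics/w2c.png',np.hstack([w,cv2.resize(c,(320,320))]))
st=read_state();print(st['position'].round(1),R.from_quat(st['eef_rot']).as_matrix().round(3))
T,ax=tool(0.265,np.radians(50));rows([565,-132,115],T,2)
E
```

```text
[ 580.  -131.   134.4] [[ 0.63   0.258 -0.733]
 [ 0.165 -0.966 -0.199]
 [-0.759  0.004 -0.651]]
0.003 -0.001 0.012 0 -0.005 -0.003; 0.002 -0.002 0.012 0 -0.006 -0.003
```

View pics/w2c.png

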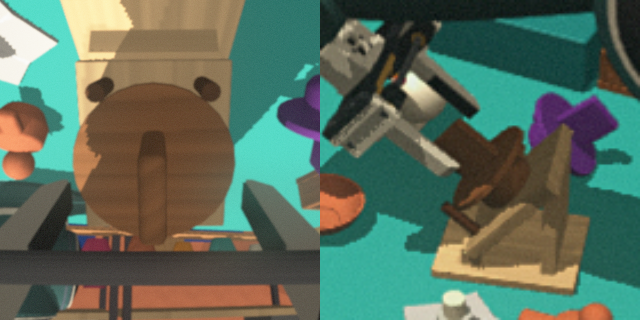

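Call:
apply_moves:
  steps: "0.002 -0.002 0.012 0 -0.005 -0.003; 0.002 -0.002 0.012 0 -0.005 -0.003; 0 0 0 0 0 0; 0 0 0 0 0 0"

```text
time: 3.3
position: [563.7, -130.9, 115.0]
eef_rot: [0.898, 0.12, -0.419, 0.056]
wrist_force: [0.0, 0.1, 0.4]
finger_gap: 1.0
grip_force: 0.0
```

Call:
apply_moves:
  steps: "0 0 0 0 0 0; 0 0 0 0 0 0; 0 0 0 0 0 0; 0 0 0 0 0 0; 0 0 0 0 0 0; 0 0 0 0 0 0; 0 0 0 0 0 0; 0 0 0 0 0 0; 0 0 0 0 0 0; 0 0 0 0 0 0; 0 0 0 0 0 0; 0 0 0 0 0 0"
  jaw: 0

```text
time: 4.3
position: [563.2, -131.0, 114.5]
eef_rot: [0.898, 0.12, -0.42, 0.056]
wrist_force: [2.4, -5.1, 3.7]
finger_gap: 0.192
grip_force: 3.1
```

Call:
apply_moves:
  steps: "0 0 0 0 0 0; 0 0 0 0 0 0; 0 0 0 0 0 0; 0 0 0 0 0 0"

```text
time: 4.63
position: [563.2, -131.6, 115.2]
eef_rot: [0.898, 0.12, -0.42, 0.056]
wrist_force: [-0.6, -5.6, 5.2]
finger_gap: 0.149
grip_force: 30.0
```

```bash
python3 - <<'E'
from h import *
T,ax=tool(0.265,np.radians(50));st=read_state();print(st['finger_gap'],st['grip_force'],st['wrist_force'])
Q=R.from_quat(st['eef_rot']);p=st['position'];rows(p+60*ax,Q,5)
E
```

```text
0.14890777698805313 29.980018436908722 [-0.64200866 -5.6344234   5.20439755]
0 0 -0.012 0 0 0; 0 0 -0.012 0 0 0; 0 0 -0.012 0 0 0; 0 0 -0.012 0 0 0; 0 0 -0.012 0 0 0
```

Call:
apply_moves:
  steps: "0 0 -0.008 0 0 0; 0 0 -0.012 0 0 0; 0 0 -0.015 0 0 0; 0 0 -0.015 0 0 0; -0.01 0 -0.015 0 0 0; -0.015 0 -0.015 0 0 0; -0.02 0 -0.02 0 0 0; -0.02 0 -0.02 0 0 0; -0.02 0 -0.02 0 0 0; 0 0 0 0 0 0; 0 0 0 0 0 0"

```text
time: 5.55
position: [614.5, -117.3, 270.5]
eef_rot: [0.899, 0.12, -0.418, 0.056]
wrist_force: [-0.4, -0.4, -2.8]
finger_gap: 0.148
grip_force: 30.0
```

```bash
python3 - <<'E'
from h import *
st=read_state();print(st['finger_gap'],st['grip_force'],st['wrist_force'],st['position'])
T,ax=tool(0.265,0)
a=rows([580,50,300],T,11)
rows([553,200,300],T,5,a)
s=snap('side','s3.png');cv2.imwrite('pics/s3c.png',cv2.resize(s['image'][60:260,220:460],(480,400)))
E
```

```text
0.14795240655390984 29.997793436050415 [-0.4400391  -0.43303812 -2.79209347] [ 614.51951148 -117.28303405  270.54671478]
-0.001 -0.015 -0.002 0 0.079 0; -0.002 -0.016 -0.003 0 0.079 0; -0.001 -0.015 -0.003 0 0.08 0; 0 -0.016 -0.002 0 0.079 0; -0.001 -0.015 -0.003 0 0.079 0; 0 -0.016 -0.003 0 0.079 0; -0.001 -0.015 -0.003 0 0.079 0; 0.001 -0.016 -0.003 0 0.08 0; 0 -0.015 -0.003 0 0.079 0.001; 0 -0.016 -0.002 0 0.079 0; 0.001 -0.015 -0.003 0 0.079 0
0.003 -0.03 0 0 0 0; 0.002 -0.031 0 0 0 0; 0.003 -0.03 0 0 0 0; 0.003 -0.031 0 0 0 0; 0.002 -0.03 0 0 0 0
```

View pics/s3c.png

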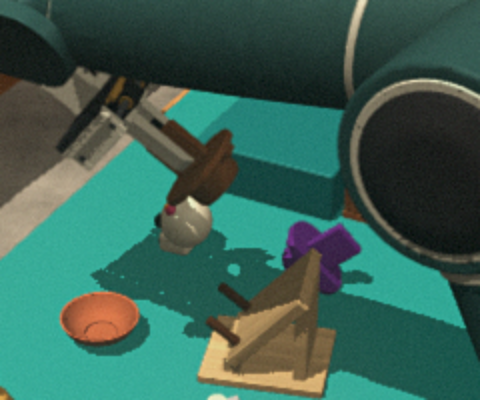

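Call:
apply_moves:
  steps: "-0.001 -0.015 -0.002 0 0.079 0; -0.002 -0.016 -0.003 0 0.079 0; -0.001 -0.015 -0.003 0 0.08 0; 0 -0.016 -0.002 0 0.079 0; -0.001 -0.015 -0.003 0 0.079 0; 0 -0.016 -0.003 0 0.079 0; -0.001 -0.015 -0.003 0 0.079 0; 0.001 -0.016 -0.003 0 0.08 0; 0 -0.015 -0.003 0 0.079 0.001; 0 -0.016 -0.002 0 0.079 0; 0.001 -0.015 -0.003 0 0.079 0; 0.003 -0.03 0 0 0 0"

```text
time: 6.6
position: [573.8, 78.4, 298.8]
eef_rot: [0.991, 0.131, 0.001, -0.001]
wrist_force: [0.4, 0.4, -2.6]
finger_gap: 0.148
grip_force: 30.0
```

Call:
apply_moves:
  steps: "0.003 -0.03 0 0 0 0; 0.003 -0.03 0 0 0 0; 0 0 0 0 0 0; 0 0 0 0 0 0; 0 0 0 0 0 0"

```text
time: 7.02
position: [564.7, 138.6, 297.6]
eef_rot: [0.991, 0.132, -0.003, -0.0]
wrist_force: [0.1, -0.1, -2.7]
finger_gap: 0.152
grip_force: 30.0
```

```bash
python3 - <<'E'
from h import *
import pickle
st=read_state();print(st['wrist_force'],st['position'],R.from_quat(st['eef_rot']).as_matrix().round(3),st['q'].round(2))
d={n:snap(n) for n in('side','top','wrist')};pickle.dump(d,open('s4.pkl','wb'))
a=np.hstack([cv2.resize(d['side']['image'][140:380,150:390],(400,400)),cv2.resize(d['wrist']['image'][0:480,0:480],(400,400))])
cv2.imwrite('pics/s4.png',a)
E
```

```text
[ 0.07441131 -0.09253386 -2.68395848] [564.73756198 138.56442017 297.57340902] [[ 0.965  0.262 -0.005]
 [ 0.262 -0.965 -0.001]
 [-0.005 -0.001 -1.   ]] [ 0.2  -0.09  1.53  0.    1.71  1.5 ]
```

View pics/s4.png

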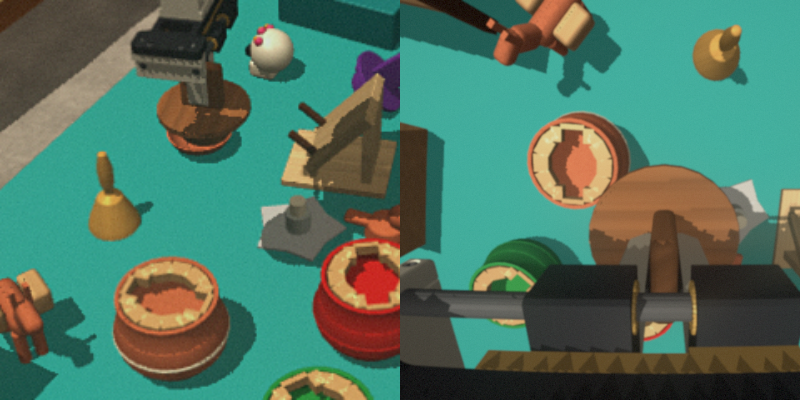

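```bash
python3 - <<'E'
from h import *
import pickle
d=pickle.load(open('s4.pkl','rb'))
def lsq(P):
    A=np.c_[2*P[:,:2],np.ones(len(P))];x=np.linalg.lstsq(A,(P[:,:2]**2).sum(1),rcond=None)[0]
    return x[:2],np.sqrt(x[2]+x[:2]@x[:2])
for n,(x0,y0,x1,y1) in(('wrist',(145,130,285,255)),('top',(158,216,238,296)),('side',(210,280,295,380))):
    im=d[n];k=4
    c=cv2.resize(im['image'][y0:y1,x0:x1],None,fx=k,fy=k,interpolation=cv2.INTER_CUBIC)
    c=cv2.cvtColor(cv2.GaussianBlur(c,(7,7),0),cv2.COLOR_BGR2HSV)
    m=((c[...,0]>12)&(c[...,0]<32)&(c[...,1]>50)&(c[...,2]>130)).astype(np.uint8)
    _,lab,stt,_=cv2.connectedComponentsWithStats(m);m=(lab==1+np.argmax(stt[1:,4])).astype(np.uint8)
    m=cv2.morphologyEx(m,cv2.MORPH_CLOSE,np.ones((7,7)))
    cs,h=cv2.findContours(m,cv2.RETR_CCOMP,cv2.CHAIN_APPROX_NONE)
    W=lambda q:np.array([plane(im,(u+.5)/k+x0-.5,(v+.5)/k+y0-.5,105)[:2] for u,v in q.reshape(-1,2)])
    out=max(cs,key=len);H=W(cv2.convexHull(out))
    ho=[q for q,hh in zip(cs,h[0]) if hh[3]>=0]
    cen,r=lsq(H);print(n,'outer',cen.round(1),r.round(1),'holes',[len(q) for q in ho])
    if n=='wrist':vis=m*120
    if ho:
        P=W(max(ho,key=len));dd=np.linalg.norm(P-cen,axis=1);an=np.arctan2(*(P-cen)[:,::-1].T)
        print(' rect',cv2.minAreaRect(P.astype(np.float32)))
        for a in range(-180,180,15):
            s=(an>np.radians(a-7.5))&(an<np.radians(a+7.5));print((a,round(dd[s].max())) if s.any() else (a,None),end=' ')
        far=dd>39
        if far.any():
            two=P[far];ax=np.angle(np.mean(np.exp(2j*an[far])))/2
            for sg in(1,-1):
                q=two[((two-cen)@[np.cos(ax),np.sin(ax)])*sg>0]; print('\n notch',sg,q.mean(0).round(1),len(q))
            print(' axis',ax)
# flange
im=d['wrist'];hs=cv2.cvtColor(im['image'],cv2.COLOR_BGR2HSV);print('lid hsv',hs[240,260],hs[240,370])
E
```

```text
wrist outer [556.1 261. ] 54.1 holes [925]
 rect ((556.0675048828125, 261.1038818359375), (90.62265014648438, 63.43876266479492), 11.2949857711792)
(-180, 46) (-165, 46) (-150, 46) (-135, 34) (-120, 33) (-105, 32) (-90, 33) (-75, 32) (-60, 33) (-45, 32) (-30, 36) (-15, 42) (0, 46) (15, 46) (30, 47) (45, 36) (60, 33) (75, 32) (90, 33) (105, 32) (120, 33) (135, 32) (150, 36) (165, 44) 
 notch 1 [598.3 269.3] 157

 notch -1 [513.4 253.8] 145
 axis 0.18156650797953336
top outer [536.2 254.8] 37.9 holes [28]
 rect ((521.94775390625, 227.9526824951172), (4.2182817459106445, 4.169608116149902), 89.79883575439453)
(-180, None) (-165, None) (-150, None) (-135, None) (-120, 33) (-105, None) (-90, None) (-75, None) (-60, None) (-45, None) (-30, None) (-15, None) (0, None) (15, None) (30, None) (45, None) (60, None) (75, None) (90, None) (105, None) (120, None) (135, None) (150, None) (165, None) side outer [556.3 260.4] 53.9 holes [464]
 rect ((556.49951171875, 259.94647216796875), (90.14043426513672, 64.08258819580078), 35.50917434692383)
(-180, 47) (-165, 46) (-150, 46) (-135, 35) (-120, 33) (-105, 32) (-90, 33) (-75, 32) (-60, 33) (-45, 32) (-30, 36) (-15, 43) (0, 47) (15, 46) (30, 46) (45, 35) (60, 33) (75, 32) (90, 32) (105, 32) (120, 32) (135, 32) (150, 36) (165, 44) 
 notch 1 [599.1 267.4] 68

 notch -1 [513.6 252.7] 71
 axis 0.17084825126401346
lid hsv [ 14 152 166] [ 13 143 157]
```

```bash
python3 - <<'E'
from h import *
import pickle
d=pickle.load(open('s4.pkl','rb'))
st=read_state();Q=R.from_quat(st['eef_rot']);p=st['position']
def fit(n,box):
    im=d[n];x0,y0,x1,y1=box
    c=cv2.cvtColor(cv2.GaussianBlur(im['image'],(3,3),0),cv2.COLOR_BGR2HSV)
    m=((c[...,0]>5)&(c[...,0]<19)&(c[...,1]>90)).astype(np.uint8);k=np.zeros_like(m);k[y0:y1,x0:x1]=1;m*=k
    _,lab,s,_=cv2.connectedComponentsWithStats(m);m=(lab==1+np.argmax(s[1:,4])).astype(np.uint8)
    return im,cv2.findContours(m,cv2.RETR_EXTERNAL,cv2.CHAIN_APPROX_NONE)[0][0].reshape(-1,2),m
def circ(P):
    A=np.c_[2*P[:,:2],np.ones(len(P))];x=np.linalg.lstsq(A,(P[:,:2]**2).sum(1),rcond=None)[0]
    r=np.sqrt(x[2]+x[:2]@x[:2]);return x[:2],r,np.std(np.linalg.norm(P[:,:2]-x[:2],axis=1)-r)
im,c,m=fit('wrist',(225,190,420,312));cv2.imwrite('pics/m.png',m*255)
# upper arc and sides only
e0=c[(c[:,1]<262)&(c[:,0]>225)&(c[:,0]<418)]
for z in (270,275,280,285,290,295):
    P=np.array([plane(im,*q,z) for q in e0]);a,r,sd=circ(P)
    print(z,a.round(1),r.round(1),sd.round(2),'tool',Q.inv().apply(np.r_[a,z]-p).round(1))
im,c,m=fit('side',(235,170,305,235));e=cv2.fitEllipse(cv2.convexHull(c));print(e,m.sum())
for z in (270,275,280,285): print(z,plane(im,*e[0],z))
E
```

```text
270 [567.5 146.6] 51.5 5.61 tool [ 4.7 -7.7 28.4]
275 [569.4 146.9] 50.2 5.46 tool [ 6.6 -7.6 23.4]
280 [571.3 147.2] 48.9 5.32 tool [ 8.5 -7.4 18.4]
285 [573.2 147.6] 47.5 5.18 tool [10.4 -7.3 13.4]
290 [575.1 147.9] 46.2 5.03 tool [12.3 -7.1  8.4]
295 [577.  148.3] 44.9 4.89 tool [14.2 -6.9  3.4]
((271.5838623046875, 204.46865844726562), (49.597312927246094, 56.60405349731445), 39.054039001464844) 1613
270 [577.17470351 122.28291929 270.        ]
275 [573.33673563 127.75010516 275.        ]
280 [569.49876774 133.21729103 280.        ]
285 [565.66079986 138.6844769  285.        ]
```

View pics/m.png

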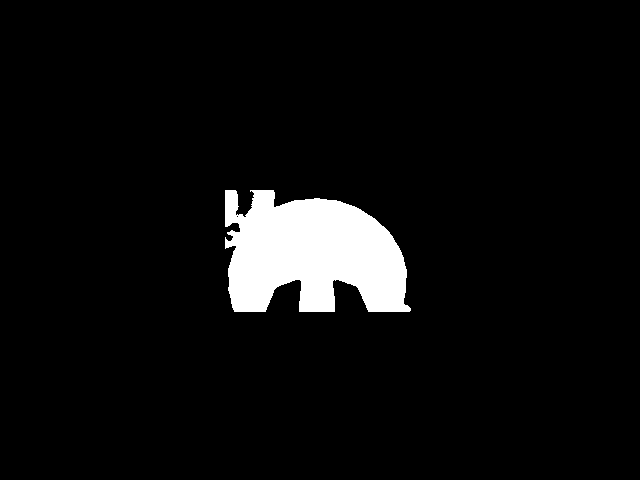

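```bash
python3 - <<'E'
from h import *
import pickle
d=pickle.load(open('s4.pkl','rb'));im=d['wrist']
st=read_state();Q=R.from_quat(st['eef_rot']);p=st['position']
m=cv2.imread('pics/m.png',0)
c=cv2.findContours(m,cv2.RETR_EXTERNAL,cv2.CHAIN_APPROX_NONE)[0][0].reshape(-1,2)
e=c[((c[:,0]>282)&(c[:,1]<295)&((c[:,1]<270)|(c[:,0]>390)))|((c[:,0]<245)&(c[:,1]>258)&(c[:,1]<300))]
from scipy.optimize import least_squares
# disc edge: circle r=52 in tool frame, centre (x,y,z), tilt b about tool y; residual = radial px-ray distance on the plane
def res(v,tilt):
    cx,cy,cz=v[:3];b=v[3] if tilt else 0.
    n=np.array([np.sin(b),0,np.cos(b)]);c0=np.array([cx,cy,cz]);out=[]
    for u in e:
        o,dd=ray(im,*u);o=Q.inv().apply(o-p);dd=Q.inv().apply(dd)
        h=o+dd*((c0-o)@n)/(dd@n);out.append(np.linalg.norm(h-c0)-52)
    return out
for t in(0,1):
    r=least_squares(res,[0,0,15,0.][:3+t],args=(t,));print(t,r.x.round(3),np.std(r.fun).round(2),len(e))
    C=p+Q.apply(r.x[:3]);print('side px of centre',proj(d['side'],C))
E
```

```text
0 [-1.066 -1.144 13.848] 0.32 210
side px of centre [[272.49180049 204.93363638]]
1 [-0.854 -1.195 14.121  0.035] 0.31 210
side px of centre [[272.38496002 205.05467353]]
```

```bash
python3 - <<'E'
from h import *
T,ax=tool(0.18,0)
rows([557.3,260.2,192],T,9)
E
```

```text
0.003 -0.013 0.012 0 0 0.009; 0.002 -0.014 0.012 0 0.001 0.01; 0.003 -0.013 0.011 0 0 0.009; 0.002 -0.014 0.012 0 0.001 0.009; 0.002 -0.013 0.012 0 0 0.009; 0.003 -0.013 0.012 0 0.001 0.01; 0.002 -0.014 0.012 0 0 0.009; 0.001 -0.013 0.012 -0.001 0.001 0.009; 0.002 -0.014 0.011 0 0 0.009
```

Call:
apply_moves:
  steps: "0.003 -0.013 0.012 0 0 0.009; 0.002 -0.014 0.012 0 0.001 0.01; 0.003 -0.013 0.011 0 0 0.009; 0.002 -0.014 0.012 0 0.001 0.009; 0.002 -0.013 0.012 0 0 0.009; 0.003 -0.013 0.012 0 0.001 0.01; 0.002 -0.014 0.012 0 0 0.009; 0.001 -0.013 0.012 -0.001 0.001 0.009; 0.002 -0.014 0.011 0 0 0.009; 0 0 0 0 0 0; 0 0 0 0 0 0; 0 0 0 0 0 0"

```text
time: 8.17
position: [557.4, 260.4, 193.7]
eef_rot: [0.996, 0.09, 0.001, 0.0]
wrist_force: [-0.7, 0.0, -0.9]
finger_gap: 0.15
grip_force: 30.0
```

```bash
python3 - <<'E'
from h import *
T,ax=tool(0.18,0)
st=read_state();print(st['position'],R.from_quat(st['eef_rot']).as_matrix().round(3).tolist(),st['wrist_force'],st['ft_torque'])
rows([557.3,260.2,158],T,6)
E
```

```text
[557.4363129  260.40048253 193.66619571] [[0.984, 0.18, 0.001], [0.18, -0.984, -0.0], [0.001, 0.0, -1.0]] [-0.67443549  0.01938147 -0.85361674] [0.01078656 0.03234408 0.01278596]
0 0 0.006 0 0 0; 0 0 0.006 0 0 0; 0 0 0.006 0 -0.001 0.001; 0 0 0.006 0 0 0; 0 0 0.006 0 0 0; 0 0 0.006 0 0 0
```

Call:
apply_moves:
  steps: "0 0 0.006 0 0 0; 0 0 0.006 0 0 0; 0 0 0.006 0 0 0; 0 0 0.006 0 0 0; 0 0 0.006 0 0 0; 0 0 0.004 0 0 0; 0 0 0.003 0 0 0; 0 0 0.002 0 0 0; 0 0 0 0 0 0; 0 0 0 0 0 0"

```text
time: 9.0
position: [557.1, 261.2, 154.3]
eef_rot: [0.996, 0.091, 0.001, 0.0]
wrist_force: [0.4, -0.3, -1.6]
finger_gap: 0.143
grip_force: 30.0
```

Call:
apply_moves:
  steps: "0 0 0.002 0 0 0; 0 0 0.002 0 0 0; 0 0 0.002 0 0 0; 0 0 0.001 0 0 0; 0 0 0 0 0 0; 0 0 0 0 0 0"

```text
time: 9.5
position: [557.1, 261.2, 147.0]
eef_rot: [0.996, 0.091, 0.0, 0.0]
wrist_force: [0.2, 0.7, -1.7]
finger_gap: 0.143
grip_force: 30.0
```

Call:
apply_moves:
  steps: "0 0 0.002 0 0 0; 0 0 0.002 0 0 0; 0 0 0.002 0 0 0; 0 0 0.001 0 0 0; 0 0 0 0 0 0; 0 0 0 0 0 0"

```text
time: 10.0
position: [557.0, 261.1, 139.9]
eef_rot: [0.996, 0.091, 0.0, 0.0]
wrist_force: [-0.0, -1.1, -3.1]
finger_gap: 0.15
grip_force: 30.0
```

Call:
apply_moves:
  steps: "0 0 0.002 0 0 0; 0 0 0.001 0 0 0; 0 0 0.001 0 0 0; 0 0 0.001 0 0 0; 0 0 0 0 0 0; 0 0 0 0 0 0"

```text
time: 10.5
position: [557.1, 261.1, 134.9]
eef_rot: [0.996, 0.091, 0.0, 0.0]
wrist_force: [-0.3, -2.9, -1.8]
finger_gap: 0.15
grip_force: 30.0
```

Call:
apply_moves:
  steps: "0 0 0.001 0 0 0; 0 0 0.001 0 0 0; 0 0 0.001 0 0 0; 0 0 0 0 0 0; 0 0 0 0 0 0"

```text
time: 10.92
position: [557.1, 261.1, 131.9]
eef_rot: [0.996, 0.091, 0.0, 0.0]
wrist_force: [-1.2, -3.4, -1.6]
finger_gap: 0.148
grip_force: 30.0
```

Call:
apply_moves:
  steps: "0 0 0.001 0 0 0; 0 0 0.001 0 0 0; 0 0 0 0 0 0; 0 0 0 0 0 0"

```text
time: 11.25
position: [557.1, 261.1, 130.0]
eef_rot: [0.996, 0.091, 0.0, 0.0]
wrist_force: [-0.9, -4.6, -0.3]
finger_gap: 0.144
grip_force: 30.0
```

Call:
apply_moves:
  steps: "0 0.0005 0.001 0 0 0; 0 0 0.001 0 0 0; 0 0 0 0 0 0; 0 0 0 0 0 0"

```text
time: 11.58
position: [557.2, 260.9, 127.9]
eef_rot: [0.996, 0.091, 0.0, -0.0]
wrist_force: [-1.4, -0.4, -1.4]
finger_gap: 0.153
grip_force: 30.0
```

Call:
apply_moves:
  steps: "0 0 0.001 0 0 0; 0 0 0 0 0 0; 0 0 0 0 0 0"

```text
time: 11.83
position: [557.2, 260.8, 127.0]
eef_rot: [0.996, 0.091, 0.0, 0.0]
wrist_force: [0.5, -0.0, -2.4]
finger_gap: 0.147
grip_force: 30.0
```

Not yet bearing on the ring; keep going gently until the force rises.

Call:
apply_moves:
  steps: "0 0 0.001 0 0 0; 0 0 0.001 0 0 0; 0 0 0 0 0 0; 0 0 0 0 0 0"

```text
time: 12.17
position: [557.2, 260.7, 125.0]
eef_rot: [0.996, 0.091, 0.0, 0.0]
wrist_force: [1.5, 0.3, -2.3]
finger_gap: 0.147
grip_force: 30.0
```

Call:
apply_moves:
  steps: "0 0 0.001 0 0 0; 0 0 0 0 0 0; 0 0 0 0 0 0"

```text
time: 12.42
position: [557.2, 260.7, 124.0]
eef_rot: [0.996, 0.091, 0.0, 0.0]
wrist_force: [-0.4, 0.1, -2.3]
finger_gap: 0.148
grip_force: 30.0
```

Call:
apply_moves:
  steps: "0 0 0.001 0 0 0; 0 0 0 0 0 0; 0 0 0 0 0 0"

```text
time: 12.67
position: [557.2, 260.7, 123.0]
eef_rot: [0.996, 0.091, 0.0, 0.0]
wrist_force: [0.5, -0.2, -2.6]
finger_gap: 0.151
grip_force: 30.0
```

Call:
apply_moves:
  steps: "0 0 0.001 0 0 0; 0 0 0 0 0 0; 0 0 0 0 0 0"

```text
time: 12.92
position: [557.2, 260.7, 122.1]
eef_rot: [0.996, 0.091, 0.0, 0.0]
wrist_force: [0.8, 0.5, -1.4]
finger_gap: 0.147
grip_force: 30.0
```

```bash
python3 - <<'E'
from h import *
import pickle
st=read_state();print(st['position'],st['wrist_force'],st['ft_torque'])
d={n:snap(n) for n in('side','wrist')};pickle.dump(d,open('s5.pkl','wb'))
a=np.hstack([cv2.resize(d['side']['image'][230:380,170:320],(400,400)),cv2.resize(d['wrist']['image'][120:440,160:480],(400,400))])
cv2.imwrite('pics/s5.png',a)
E
```

```text
[557.19705324 260.68500236 122.05053926] [ 0.82502308  0.51777923 -1.35114898] [-0.01307384  0.00623195  0.00806276]
```

View pics/s5.png

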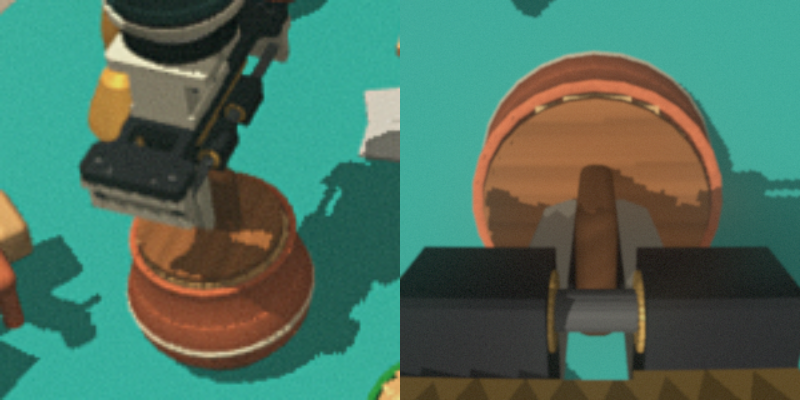

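Call:
apply_moves:
  steps: "0 0 0.001 0 0 0; 0 0 0 0 0 0; 0 0 0 0 0 0"

```text
time: 13.27
position: [557.2, 260.7, 121.1]
eef_rot: [0.996, 0.091, 0.0, 0.0]
wrist_force: [-0.3, 0.3, -2.5]
finger_gap: 0.145
grip_force: 30.0
```

Call:
apply_moves:
  steps: "0 0 0.001 0 0 0; 0 0 0 0 0 0; 0 0 0 0 0 0"

```text
time: 13.52
position: [557.3, 260.7, 120.9]
eef_rot: [0.996, 0.091, 0.001, 0.0]
wrist_force: [-1.6, -0.8, 5.1]
finger_gap: 0.147
grip_force: 30.0
```

```bash
cat > fl.py <<'E'
from h import *
from scipy.optimize import least_squares
im=snap('wrist');st=read_state();Q=R.from_quat(st['eef_rot']);p=st['position']
c=cv2.cvtColor(cv2.GaussianBlur(im['image'],(3,3),0),cv2.COLOR_BGR2HSV)
# flange edge found along radial scan from predicted centre: first strong gradient near the 52 mm circle
C=p+Q.apply([0,0,8.]);g=cv2.GaussianBlur(im['image'],(0,0),1).astype(float)
e=[]
for a in np.radians(np.arange(-75,76,3)):
    rr=np.arange(44,54.5,.25);P=C+np.array([Q.apply([r*np.cos(a),r*np.sin(a),0]) for r in rr])
    uv=proj(im,P).astype(np.float32);v=np.stack([cv2.remap(g[...,k],uv[None,:,0],uv[None,:,1],cv2.INTER_LINEAR)[0] for k in range(3)],1)
    e.append((np.degrees(a),rr[1:][np.argmax(np.linalg.norm(np.diff(v,axis=0),axis=1))]))
e=np.array(e);print(np.c_[e].astype(int)[::3].tolist())
def res(v):
    out=[];c0=np.r_[v,0]
    return out
cv2.imwrite('pics/wz.png',cv2.resize(im['image'][150:350,200:420],(792,720))[:600])
E
python3 fl.py
```

```text
[[-75, 54], [-66, 54], [-57, 54], [-48, 54], [-39, 54], [-29, 53], [-21, 54], [-12, 51], [-3, 51], [6, 54], [14, 51], [24, 52], [33, 53], [42, 53], [51, 52], [59, 52], [69, 52]]
```

View pics/wz.png

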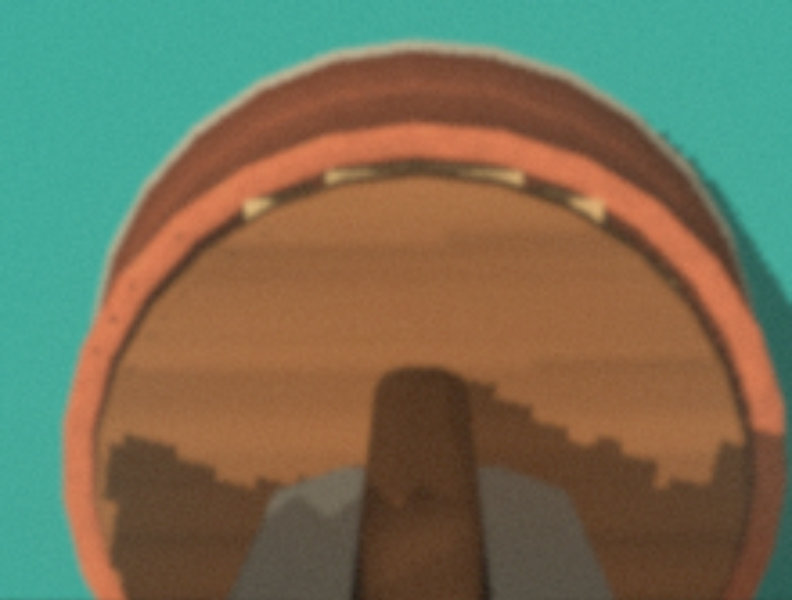

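```bash
python3 - <<'E'
from h import *
s=snap('side');w=snap('wrist');a=np.linspace(0,2*np.pi,73)
for z in(105,113,114,122):
    P=np.c_[556.3+52*np.cos(a),260.6+52*np.sin(a),np.full(73,z)]
    u=proj(s,P);v=proj(w,P);print(z,'side rows',u[:,1].min().round(1),u[:,1].max().round(1),'cols',u[:,0].min().round(1),u[:,0].max().round(1),'| wrist top',v[:,1].min().round(1),'cols',v[:,0].min().round(1),v[:,0].max().round(1))
c=cv2.cvtColor(s['image'],cv2.COLOR_BGR2HSV)
for col in(235,240,245,250,255,260,265): print(col,[(r,*s['image'][r,col]) for r in range(328,350,2)] if col==245 else '')
h=c[270:350,215:290];m=((h[...,0]>8)&(h[...,0]<20)&(h[...,1]<185)&(h[...,1]>80)).astype(np.uint8)
m=cv2.morphologyEx(m,cv2.MORPH_OPEN,np.ones((3,3)));_,l,st,_=cv2.connectedComponentsWithStats(m);print(st[1:][st[1:,4]>200]+[215,270,0,0,0])
E
```

```text
105 side rows 296.5 337.2 cols 221.9 276.5 | wrist top 197.8 cols 230.8 406.3
113 side rows 293.7 334.4 cols 221.3 276.2 | wrist top 200.1 cols 227.3 410.0
114 side rows 293.3 334.0 cols 221.3 276.1 | wrist top 200.4 cols 226.9 410.4
122 side rows 290.5 331.1 cols 220.7 275.8 | wrist top 202.9 cols 223.1 414.4
235 
240 
245 [(328, np.uint8(36), np.uint8(54), np.uint8(82)), (330, np.uint8(37), np.uint8(56), np.uint8(82)), (332, np.uint8(40), np.uint8(62), np.uint8(90)), (334, np.uint8(46), np.uint8(72), np.uint8(111)), (336, np.uint8(40), np.uint8(64), np.uint8(85)), (338, np.uint8(59), np.uint8(92), np.uint8(155)), (340, np.uint8(66), np.uint8(109), np.uint8(202)), (342, np.uint8(36), np.uint8(57), np.uint8(96)), (344, np.uint8(48), np.uint8(70), np.uint8(123)), (346, np.uint8(53), np.uint8(76), np.uint8(132)), (348, np.uint8(48), np.uint8(74), np.uint8(134))]
250 
255 
260 
265 
[[ 219  294   68   55 2015]]
```

Call:
apply_moves:
  steps: "0 0 0 0 0 0; 0 0 0 0 0 0; 0 0 0 0 0 0; 0 0 0 0 0 0"
  jaw: 0.22

```text
time: 14.0
position: [557.2, 260.7, 120.0]
eef_rot: [0.996, 0.091, 0.0, 0.0]
wrist_force: [0.2, -0.0, 0.2]
finger_gap: 0.219
grip_force: 0.0
```

Call:
apply_moves:
  steps: "0 0 0 0 0 0; 0 0 0 0 0 0; 0 0 0 0 0 0; 0 0 0 0 0 0; 0 0 0 0 0 0; 0 0 0 0 0 0"
  jaw: 0.6

```text
time: 14.5
position: [557.2, 260.7, 120.1]
eef_rot: [0.996, 0.091, 0.0, 0.0]
wrist_force: [0.6, -0.4, -0.6]
finger_gap: 0.577
grip_force: 0.0
```

Call:
apply_moves:
  steps: "0 0 -0.005 0 0 0; 0 0 -0.01 0 0 0; 0 0 -0.015 0 0 0; 0 0 -0.015 0 0 0; 0 0 -0.02 0 0 0; 0 0 -0.02 0 0 0; 0 0 -0.02 0 0 0; 0 0 -0.02 0 0 0; 0 0 -0.02 0 0 0; 0 0 0 0 0 0; 0 0 0 0 0 0; 0 0 0 0 0 0"

```text
time: 15.5
position: [557.0, 260.7, 265.4]
eef_rot: [0.996, 0.091, 0.001, 0.0]
wrist_force: [0.1, -0.6, -0.4]
finger_gap: 0.6
grip_force: 0.0
```

```bash
python3 - <<'E'
from h import *
w=snap('wrist');s=snap('side');a=np.linspace(0,2*np.pi,73);c=np.array([556.3,260.6])
for z in(113,122):
    P=np.c_[c[0]+52*np.cos(a),c[1]+52*np.sin(a),np.full(73,z)];v=proj(w,P);u=proj(s,P)
    print(z,v.min(0).round(1),v.max(0).round(1),'side',u.min(0).round(1),u.max(0).round(1))
# paddle + flange seen
def seg(im,cen):
    h=cv2.cvtColor(im['image'],cv2.COLOR_BGR2HSV);m=((h[...,0]>7)&(h[...,0]<20)&(h[...,1]<185)&(h[...,1]>80)).astype(np.uint8)
    m=cv2.morphologyEx(m,cv2.MORPH_OPEN,np.ones((3,3)));_,l,st,_=cv2.connectedComponentsWithStats(m)
    k=l[int(cen[1]),int(cen[0])];print(k,st[k])
seg(w,proj(w,[c[0]+35,c[1]+10,113])[0]);seg(s,proj(s,[c[0]-20,c[1]+25,113])[0])
i=w['image']; v=proj(w,[*c,113])[0].astype(int);cv2.imwrite('pics/fin.png',i)
# radial edge of flange in the wrist view
g=cv2.GaussianBlur(i,(0,0),.8).astype(np.float32);out=[]
for t in np.radians(np.arange(0,360,20)):
    rr=np.arange(46,57,.25);uv=proj(w,np.c_[c[0]+rr*np.cos(t),c[1]+rr*np.sin(t),np.full(len(rr),113)]).astype(np.float32)
    q=cv2.remap(g,uv[None,:,0],uv[None,:,1],cv2.INTER_LINEAR)[0];out.append((int(np.degrees(t)+.5),float(rr[np.argmax(np.linalg.norm(np.diff(q,axis=0),axis=1))])))
print(out);print(read_state()['wrist_force'])
E
```

```text
113 [264.9 175.9] [370.4 278.5] side [221.3 293.7] [276.2 334.4]
122 [263.5 176.7] [371.9 281.9] side [220.7 290.5] [275.8 331.1]
12 [  259   157   118   126 11748]
54 [ 218  290   70   78 3936]
[(0, 55.25), (20, 55.0), (40, 53.0), (60, 55.75), (80, 54.75), (100, 54.0), (120, 53.5), (140, 56.5), (160, 56.25), (180, 56.5), (200, 56.0), (220, 56.0), (240, 46.25), (260, 51.75), (280, 52.5), (300, 53.0), (320, 53.5), (340, 54.0)]
[-0.3094482   0.30123134 -0.28540926]
```

```bash
python3 - <<'E'
from h import *
s=snap('side')
c=np.array([556.3,260.6]);y=.18;ex=np.array([np.cos(y),np.sin(y)]);ey=np.array([-ex[1],ex[0]])
for z in(168,177):
    print(z,proj(s,[[*(c+sx*24*ex+sy*7*ey),z] for sx,sy in((1,1),(1,-1),(-1,-1),(-1,1))]).round(1).tolist())
g=cv2.GaussianBlur(s['image'],(3,3),0)
for col in (232,238,244,250,256,262):
    k=g[255:320,col].astype(int);print(col,[(255+r,) + tuple(map(int,k[r])) for r in range(1,65) if abs(k[r]-k[r-1]).max()>16])
E
```

```text
168 [[232.2, 292.9], [235.3, 287.7], [259.2, 293.1], [256.3, 298.4]]
177 [[231.6, 289.4], [234.7, 284.3], [258.8, 289.7], [255.8, 295.0]]
232 [(276, 81, 112, 89), (277, 109, 136, 76), (278, 134, 156, 65), (298, 133, 154, 76), (299, 101, 130, 115), (300, 70, 106, 146)]
238 [(260, 132, 149, 47), (261, 97, 111, 39), (262, 79, 90, 36), (266, 99, 112, 45), (267, 131, 148, 50), (268, 153, 172, 56), (289, 115, 140, 93), (290, 73, 107, 132), (291, 56, 96, 152), (295, 46, 74, 108), (296, 42, 63, 86), (313, 48, 82, 121), (314, 53, 93, 142)]
244 [(290, 127, 150, 86), (291, 86, 120, 132), (292, 63, 107, 166), (296, 54, 89, 133), (297, 45, 70, 101), (314, 48, 79, 118), (315, 54, 93, 143)]
250 [(292, 99, 130, 111), (293, 68, 110, 155), (296, 57, 98, 151), (297, 47, 77, 113), (298, 40, 61, 85), (316, 48, 83, 125), (317, 56, 97, 149)]
256 [(293, 104, 122, 60), (294, 58, 76, 67), (295, 38, 55, 71), (317, 48, 80, 120), (318, 58, 100, 154)]
262 [(294, 134, 156, 94), (295, 96, 127, 139), (296, 66, 105, 162), (305, 52, 88, 134), (306, 43, 67, 97), (307, 37, 58, 80), (315, 44, 69, 102), (316, 53, 89, 137), (317, 60, 106, 167)]
```

```bash
python3 -c "
from cell import *
print(finish_job())"
```

```text
the job is handed in; nothing more can be done
None
```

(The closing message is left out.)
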